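Find the socket that fits the setting press's nut

ROBOT

A 6-joint arm with a two-finger parallel gripper is mounted at the origin on the work surface. World frame = base frame: x ahead of the robot, y to its left, z up, the work surface at z = 0. Lengths are in m, angles in degrees, forces in N, time in s.
With the tool pointing down it reaches from about 0.3 to 0.75 m from the base axis. Payload 8.5 kg.
Tool frame: the origin (TCP) lies on the mounting face of the last link; the fingertips stand 173 mm ahead of it and the grasp point (between the pads) lies 155 mm ahead of it (env.tips_ahead is the distance from the TCP to the fingertips, in m); z points along the fingers, x is the direction in which the jaws open and shut, and the axes are right-handed (so a half turn about z gives the same grasp; the last joint's range is limited). The gripper opens to 85 mm and grips with 20 to 120 N. Pads are 22 mm wide; open, the fingers measure 114 mm over their backs; the gripper's body (76 mm by 85 mm) begins 54 mm behind the grasp point. The pads swing forward as they close: fully open they stand 13 mm farther back than shut.
Start: joints at [-87.966, 21.807, 74.336, -0, 83.858, -12.336], TCP at [0.136, -0.533, 0.405] pointing down, gripper open.
Joint ranges: [-178.18, 178.18], [-50.72, 133.34], [12.68, 142.11], [-81.47, 261.47], [9.98, 163.14], [-165.26, 165.26]. Speed limits (degrees/s): [136.94, 136.94, 180, 180, 180, 180].

INTERFACE

Orientations are given as a 3x3 rotation matrix whose columns are the frame's x, y, z axes.
In Python, from rig import env gives the robot as it stands. The module is installed in compiled form; this text tells all that it offers.
- The arm moves only by the tool step_arm, never from a script. Its argument "increments" is a list of rows, each an object of numbers: "x", "y", "z": the shift along the tool's x, y, z in cm; "wx", "wy", "wz": the turn, a rotation vector about the tool's x, y, z in rad; "gripper": the finger opening in cm, from 0 to 8.54. A call has 1 to 20 rows; each row shifts and turns the commanded pose from where the row before left it, along the tool's axes as they then stand; what a row does not reach is not made up. A row lasts 1/10 s, in which the tool goes at most 50 mm and 8.59 degrees, less where a joint would pass 70% of its speed; a pose out of reach is approached as far as the arm can. A call with a gripper value outside its range is refused whole. The fingers move at their own pace and stop on an object; "newtons" is the grip in N (left out, the last holds). Time passes only in rows, so rows that do not move let the fingers close. It gives the time, the measured TCP pose, the force and the opening at its end, in the units of the state.
- env.observe(): the state, without advancing time (a new reading comes with each control period).
- env.get_image(name): name is "side" or "top" or "wrist"; returns a dict with "color" (420x560x3 uint8, blue, green, red), "camera_matrix" (3x3 intrinsics, pixels), "distortion" ([k1, k2, p1, p2, k3] as OpenCV has them; the pictures are not rectified), "rvec" (rotation vector, rad) and "tvec" (3), from world to camera coordinates, as OpenCV has them. Camera axes: x right, y down, z forward; pixel columns grow to the right and rows downward; lengths in m; the calibration is good to about 2 mm. A picture is of the moment at which its call begins. There is no depth.
- env.close_job(): hands the job in, once; it reports no verdict.
The state is a dict: "time_s": time; "q": joint angles; "qvel": joint speeds; "joint_efforts": joint torques, N m; "position": TCP position; "tool_rot": TCP orientation; "ft_force": force on the tool from outside, world axes, zero at the start; "wrist_torque": the same for the moment, N m; "grip_width": finger opening in m.
Only numpy, scipy, OpenCV 4.12 (cv2) and the standard library are available. Lean on these libraries where they do the work, as an engineer would, in place of code of your own. Each camera call takes 0.05 s, during which the arm holds its last target. There are 200 camera calls.

TASK

One of the three banded sockets fits the brass nut on the grey press of this craft table: try them on that nut and keep the snug one pushed straight down over it, fully home against the washer. Finish while still holding that socket seated on the nut (do not let go of it), with the other two sockets standing upright on the pink mat. Leave everything else on the table where it is.

Things in the scene. Friction and masses are not known exactly. Their poses are not given: they have to be found in the camera images.
- socket_yellow: loose steel socket, yellow band, standing mouth down on the mat. Body 32 mm wide, 34 mm high; hex mouth 20.6 mm across flats, 22 mm deep, 1.6 mm wider than its nut; on top a dark hex adapter, 22 mm across flats, from 34 to 72 mm height, to be gripped on two opposite flats. Origin: centre of the underside; z up. Flats of adapter and mouth face +x and every 60 degrees from it. 0.11-0.36 kg
- socket_green: loose steel socket, green band, standing mouth down on the mat. Body 38 mm wide, 34 mm high; hex mouth 25.6 mm across flats, 22 mm deep, 1.6 mm wider than its nut; on top a dark hex adapter, 22 mm across flats, from 34 to 72 mm height, to be gripped on two opposite flats. Origin: centre of the underside; z up. Flats of adapter and mouth face +x and every 60 degrees from it. 0.11-0.36 kg
- socket_blue: loose steel socket, blue band, standing mouth down on the mat. Body 44 mm wide, 34 mm high; hex mouth 31.6 mm across flats, 22 mm deep, 1.6 mm wider than its nut; on top a dark hex adapter, 22 mm across flats, from 34 to 72 mm height, to be gripped on two opposite flats. Origin: centre of the underside; z up. Flats of adapter and mouth face +x and every 60 degrees from it. 0.11-0.36 kg
- nut_p: one of three fixed brass hex nuts of 19, 24 and 30 mm across flats (which is which is not told): one on the press, two spares on the bamboo block. 16 mm high, top 3.5 mm bevelled; an 11 mm stud stands 3 mm above it. It cannot turn. Origin: centre of its underside, on its washer, 22 mm above the table; z up; flats face +x and every 60 degrees from it
- nut_q: one of three fixed brass hex nuts of 19, 24 and 30 mm across flats (which is which is not told): one on the press, two spares on the bamboo block. 16 mm high, top 3.5 mm bevelled; an 11 mm stud stands 3 mm above it. It cannot turn. Origin: centre of its underside, on its washer, 22 mm above the table; z up; flats face +x and every 60 degrees from it
- nut_r: one of three fixed brass hex nuts of 19, 24 and 30 mm across flats (which is which is not told): one on the press, two spares on the bamboo block. 16 mm high, top 3.5 mm bevelled; an 11 mm stud stands 3 mm above it. It cannot turn. Origin: centre of its underside, on its washer, 22 mm above the table; z up; flats face +x and every 60 degrees from it
- press_seat (a point): centre of the steel washer (60 mm across) on the foot plate of the grey press, where the press's nut stands: the underside of that nut, 22 mm above the table. Press column and lever stand about 105 to 265 mm to its +y side, no higher than 120 mm; axes as the press: z up, +y towards the column
- phone: bystander: mobile phone with dark screen in a mint case, 150 x 74 x 10 mm, lying flat; origin under its centre, x along its length
- rivet_cup: bystander: terracotta cup, 64 mm across, 55 mm high, standing; origin at the centre of its underside
- spool: bystander: red spool of 34 mm diameter, 40 mm high, standing; origin at the centre of its underside
- mallet: bystander: hammer with a dark red handle, lying along its x; origin on its underside near the middle
- folder: bystander: flat ivory bone folder, 140 x 24 x 6 mm; origin under its centre, x along its length
- glue_pen: bystander: pink square-sided pen with black tip, 22 mm thick, about 120 mm long; origin under its body's centre, x towards the tip
Not all that is in view belongs to the job. What is shaped like the socket_blue but red is not meant.

How it is judged:
By the outcome, as a careful person would: the job done as asked, in the order asked, and still so for the second after the job is handed in, while the arm keeps its last pose, push and grip.
It also fails if it takes over 72 s, if anything falls off the work surface, if the arm or the gripper's body presses on something with over 40 N, if the wrist force passes 120 N, or if a joint passes its speed limit or range.

## Working session

There is one attempt and no reset: what is moved stays moved. The work goes in short steps, Python scripts to look and compute and a tool call to move; the robot and the scene stay as the last step left them, time stands still between calls to the robot, and variables do not carry over. Pictures are saved under pics/ and viewed, about 8 in all and at most 12, crops included, and the job is handed in when it is done.

Besides the shell and the picture viewer there is one more tool, called after "Emit:" by a JSON object that holds its "op" and its "data", one argument or row to a line. step_arm: Moves the arm, as the interface text tells. Its arguments: {"type":"object","properties":{"increments":{"type":"array"},"newtons":{"type":"number"}},"required":["increments"]}

```bash
mkdir -p pics; cat > h.py <<'E'
import numpy as np, cv2, pickle
from rig import env
def snap(n,tag):
    im=env.get_image(n); pickle.dump(im,open(f'pics/{tag}.pkl','wb')); cv2.imwrite(f'pics/{tag}.png',im['color']); return im
def load(tag): return pickle.load(open(f'pics/{tag}.pkl','rb'))
def ray(im,uv):
    p=cv2.undistortPoints(np.array([[uv]],float),im['camera_matrix'],im['distortion'])[0,0]
    R=cv2.Rodrigues(im['rvec'])[0]; t=np.ravel(im['tvec'])
    return -R.T@t, R.T@np.array([p[0],p[1],1.])
def atz(im,uv,z):
    c,d=ray(im,uv); return c+d*(z-c[2])/d[2]
def tri(a,ua,b,ub):
    c1,d1=ray(a,ua);c2,d2=ray(b,ub)
    s=np.linalg.lstsq(np.c_[d1,-d2],c2-c1,rcond=None)[0]
    p,q=c1+d1*s[0],c2+d2*s[1]; return (p+q)/2,np.linalg.norm(p-q)
def proj(im,P): return cv2.projectPoints(np.array(P,float).reshape(-1,3),im['rvec'],im['tvec'],im['camera_matrix'],im['distortion'])[0][:,0]
E
python3 - <<'E'
from h import *
ims=[snap(n,n+'0') for n in('top','side','wrist')]
for im in ims:
    R=cv2.Rodrigues(im['rvec'])[0];print((-R.T@np.ravel(im['tvec'])).round(3),im['camera_matrix'][0,0])
a=cv2.resize(ims[0]['color'],(800,600),interpolation=cv2.INTER_CUBIC)
cv2.imwrite('pics/top0b.png',a)
cv2.imwrite('pics/side0b.png',cv2.resize(ims[1]['color'],(800,600),interpolation=cv2.INTER_CUBIC))
print(env.observe())
E
```

```text
[ 0.322 -0.005  1.089] 455.50752527047194
[ 0.524 -0.881  0.652] 473.0141192321372
[ 0.202 -0.515  0.373] 318.759058731904
{'time_s': 0.15, 'q': array([-8.79678220e+01,  2.18328958e+01,  7.43727907e+01,  2.87497179e-04,
        8.38594732e+01, -1.23352059e+01]), 'qvel': array([ 0.03621785, -0.05070602, -0.24117862, -0.0607022 , -0.07192497,
        0.0035995 ]), 'joint_efforts': array([ 4.00279707e-03, -4.48624313e+01, -2.31342816e+01, -1.26366413e-04,
        3.79541874e-03, -2.52974559e-05]), 'position': array([ 0.13647826, -0.53275805,  0.40425796]), 'tool_rot': array([[ 2.48137930e-01, -9.68724711e-01, -3.53420028e-05],
       [-9.68724076e-01, -2.48137809e-01,  1.13671441e-03],
       [-1.10993303e-03, -2.47825313e-04, -9.99999353e-01]]), 'ft_force': array([ 0.45352102, -0.68008636,  0.18319677]), 'wrist_torque': array([-0.01290233,  0.00821012,  0.01795163]), 'grip_width': 0.08531030944365955}
```

View pics/top0b.png

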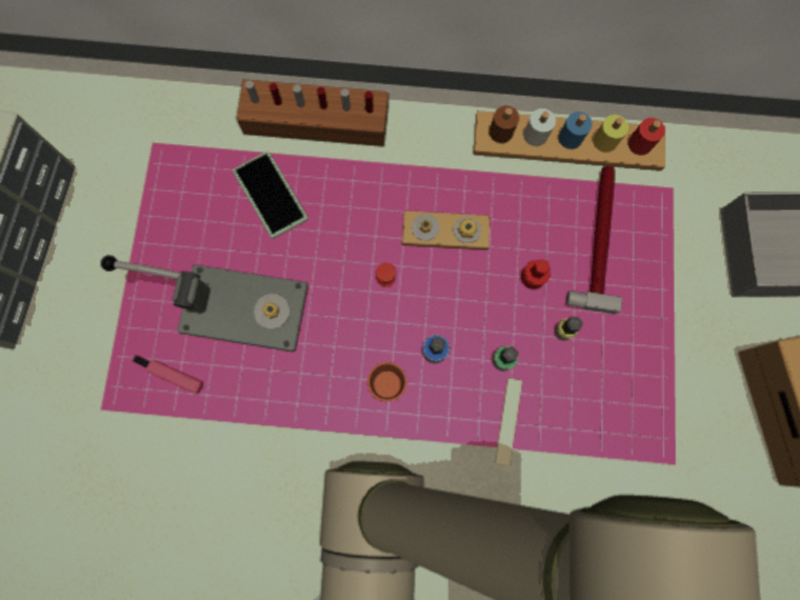

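View pics/side0b.png

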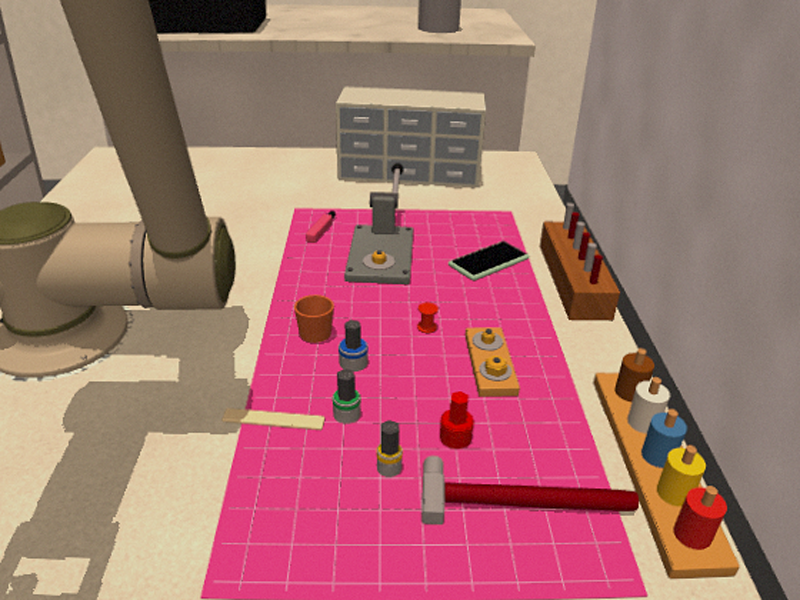

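The top view (800×600 px) shows the blue socket at (437,343), green at (510,354), yellow at (573,324), the press nut at (271,310) and the spare nuts at (426,226) and (468,229). The side view shows the same layout, with the red decoy at (457,420). Next I'll triangulate and enlarge.

```bash
python3 - <<'E'
from h import *
t,s=load('top0'),load('side0')
k=1/1.4286
for n,a,b in [('blue top',(437,343),(353,325)),('green top',(511,353),(346,376)),('yel top',(574,323),(390,426)),('press nut',(271,309),(379,255)),('q',(426,225),(488,334)),('r',(468,228),(497,362))]:
    p,e=tri(t,np.array(a)*k,s,np.array(b)*k); print(n,p.round(4),e.round(4))
def crop(im,c,w,h,f):
    c=np.array(c)*k; x,y=int(c[0]-w/2),int(c[1]-h/2); return cv2.resize(im['color'][y:y+h,x:x+w],(w*f,h*f),interpolation=cv2.INTER_CUBIC)
A=crop(t,(271,310),40,40,7);B=crop(t,(447,228),72,40,7)
C=crop(s,(379,257),40,40,7);D=crop(s,(492,352),72,40,7)
cv2.imwrite('pics/nuts.png',np.vstack([np.hstack([A,B]),np.hstack([C,D])]))
E
```

```text
blue top [ 0.4894 -0.0676  0.0706] 0.0011
green top [ 0.4842 -0.1848  0.0706] 0.0009
yel top [ 0.5414 -0.2815  0.0729] 0.0017
press nut [0.5272 0.2084 0.0328] 0.0018
q [ 0.6975 -0.0359  0.0328] 0.002
r [ 0.6998 -0.1077  0.0341] 0.0049
```

View pics/nuts.png

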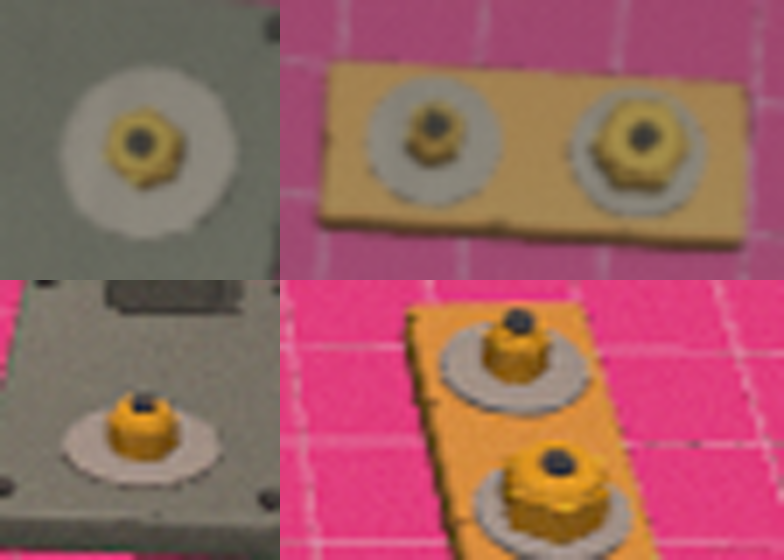

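Pictures viewed: 3. The press nut is clearly the middle size: about 80 px wide, against about 57 and 95 px for the spares. So it is the 24 mm nut, and green should fit. Next I'll move the wrist camera over the green socket.

Emit:
{"op": "step_arm", "data": {
  "increments": [
    {"x": -2.1,"y": -2.98,"z": 0.6},
    {"x": -2.1,"y": -2.98,"z": 0.6},
    {"x": -2.1,"y": -2.98,"z": 0.6},
    {"x": -2.1,"y": -2.98,"z": 0.6},
    {"x": -2.1,"y": -2.98,"z": 0.6},
    {"x": -2.1,"y": -2.98,"z": 0.6},
    {"x": -2.1,"y": -2.98,"z": 0.6},
    {"x": -2.1,"y": -2.98,"z": 0.6},
    {"x": -2.1,"y": -2.98,"z": 0.6},
    {"x": -2.1,"y": -2.98,"z": 0.6},
    {"x": -2.1,"y": -2.98,"z": 0.6},
    {"x": -2.1,"y": -2.98,"z": 0.6,"gripper": 5},
    {"gripper": 5},
    {"gripper": 5}
  ]
}}

```text
invalid input at $.increments[0]: expected keys x, y, z, wx, wy, wz, gripper
```

```bash
python3 - <<'E'
from h import *
w=snap('wrist','w1'); print(env.observe()['position'],env.observe()['tool_rot'].round(4))
c=proj(w,[.4842,-.1848,.0706])[0];print(c)
x,y=np.clip((c-60).astype(int),0,(440,300));print(x,y)
cv2.imwrite('pics/w1c.png',cv2.resize(w['color'][y:y+120,x:x+120],None,fx=5,fy=5,interpolation=cv2.INTER_CUBIC))
E
```

```text
[ 0.13647192 -0.53277675  0.40438644] [[ 2.482e-01 -9.687e-01 -0.000e+00]
 [-9.687e-01 -2.482e-01  8.000e-04]
 [-8.000e-04 -2.000e-04 -1.000e+00]]
[  36.73701159 -200.22809912]
0 0
```

View pics/w1c.png

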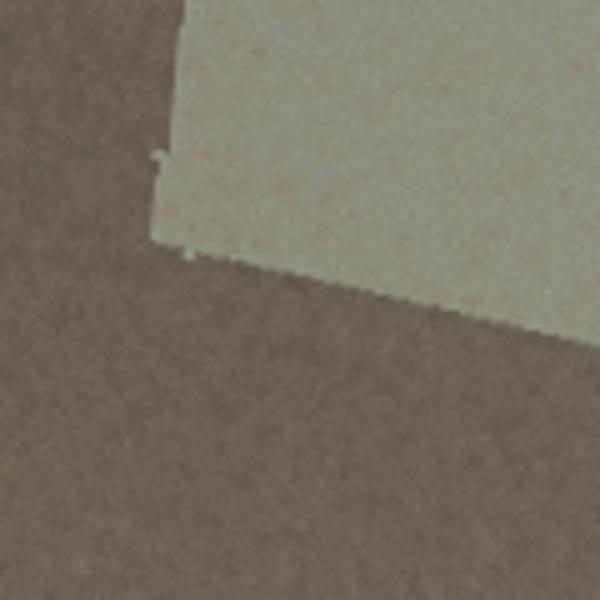

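The move was refused because every row needs all the keys, so this crop (picture 4) shows only the table. I'll send it again in full.

Emit:
{"op": "step_arm", "data": {
  "increments": [
    {"x": -2.1,"y": -2.98,"z": 0.6,"wx": 0,"wy": 0,"wz": 0,"gripper": 5},
    {"x": -2.1,"y": -2.98,"z": 0.6,"wx": 0,"wy": 0,"wz": 0,"gripper": 5},
    {"x": -2.1,"y": -2.98,"z": 0.6,"wx": 0,"wy": 0,"wz": 0,"gripper": 5},
    {"x": -2.1,"y": -2.98,"z": 0.6,"wx": 0,"wy": 0,"wz": 0,"gripper": 5},
    {"x": -2.1,"y": -2.98,"z": 0.6,"wx": 0,"wy": 0,"wz": 0,"gripper": 5},
    {"x": -2.1,"y": -2.98,"z": 0.6,"wx": 0,"wy": 0,"wz": 0,"gripper": 5},
    {"x": -2.1,"y": -2.98,"z": 0.6,"wx": 0,"wy": 0,"wz": 0,"gripper": 5},
    {"x": -2.1,"y": -2.98,"z": 0.6,"wx": 0,"wy": 0,"wz": 0,"gripper": 5},
    {"x": -2.1,"y": -2.98,"z": 0.6,"wx": 0,"wy": 0,"wz": 0,"gripper": 5},
    {"x": -2.1,"y": -2.98,"z": 0.6,"wx": 0,"wy": 0,"wz": 0,"gripper": 5},
    {"x": -2.1,"y": -2.98,"z": 0.6,"wx": 0,"wy": 0,"wz": 0,"gripper": 5},
    {"x": -2.1,"y": -2.98,"z": 0.6,"wx": 0,"wy": 0,"wz": 0,"gripper": 5},
    {"x": 0,"y": 0,"z": 0,"wx": 0,"wy": 0,"wz": 0,"gripper": 5}
  ]
}}

```text
time_s: 1.5
position: [0.4218, -0.1972, 0.332]
tool_rot: [[0.252, -0.968, -0.001], [-0.968, -0.252, 0.002], [-0.002, 0.0, -1.0]]
ft_force: [-0.6, -1.0, -0.1]
grip_width: 0.0497
```

```bash
python3 - <<'E'
from h import *
w=snap('wrist','w1'); 
c=proj(w,[.4842,-.1848,.0706])[0];print(c)
x,y=np.clip((c-50).astype(int),0,(460,320));print(x,y)
cv2.imwrite('pics/w1c.png',cv2.resize(w['color'][y:y+100,x:x+100],None,fx=6,fy=6,interpolation=cv2.INTER_CUBIC))
E
```

```text
[285.39199202 127.27342333]
235 77
```

View pics/w1c.png

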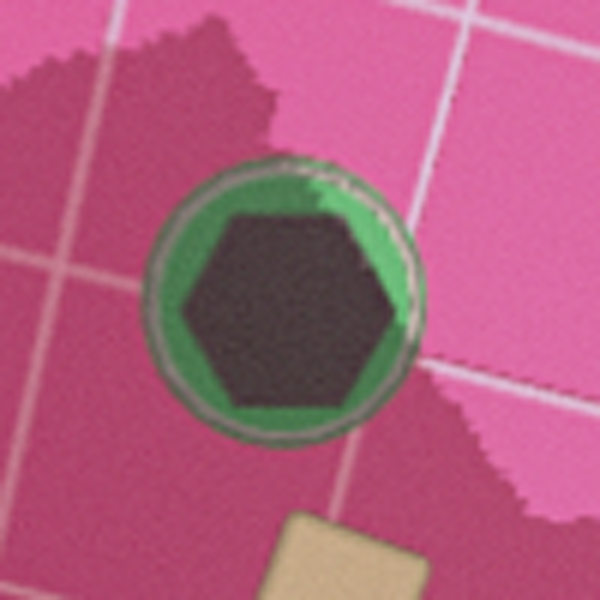

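Picture 5 shows the green socket from above. The adapter hex is centred at crop (289,309), which is image (283.1,128.5), with flats on the top and bottom edges. I'll work out its pose and the move.

```bash
cat >> h.py <<'E'
def hexpose(im,V,z):
    P=np.array([atz(im,v,z)[:2] for v in V]); c=P.mean(0); n=len(P)
    E=np.roll(P,-1,0)-P; a=np.degrees(np.arctan2(E[:,1],E[:,0]))+90
    yaw=np.degrees(np.angle(np.exp(1j*np.radians(a*6)).sum()))/6
    M=(P+np.roll(P,-1,0))/2; af=2*np.linalg.norm(M-c,axis=1).mean()
    return c,yaw,af
def togo(p,yaw,o=None):
    "shift in tool axes (cm) of the TCP to p, and smallest tool turn (rad) bringing tool x onto yaw mod 60"
    o=o or env.observe(); R=o['tool_rot']; d=R.T@(np.array(p)-o['position'])*100
    a=np.degrees(np.arctan2(R[1,0],R[0,0])); dy=(yaw-a+30)%60-30
    return d.round(2),dy, -np.radians(dy)
E
python3 - <<'E'
from h import *
w=load('w1')
V=np.array([(238,213),(338,213),(396,308),(345,407),(233,407),(183,305)])
V=(V+.5)/6-.5+[235,77]
for z in(.070,.072):
  c,yaw,af=hexpose(w,V,z);print(c,yaw,af)
print(c,'two-view check:',tri(w,V.mean(0),load('top0'),np.array([511,353])/1.4286))
print(togo([*c,.21],yaw))
c2=proj(w,[[*c,.072]]);print(c2)
E
```

```text
[ 0.48312312 -0.18315293] 14.62990070894574 0.02198371419138971
[ 0.48315936 -0.18311686] 14.629900708945756 0.021793445223324798
[ 0.48315936 -0.18311686] two-view check: (array([ 0.48302978, -0.18332982,  0.07726124]), np.float64(0.0008817639064447587))
(array([ 0.08, -6.4 , 12.23]), np.float64(-29.934075535568013), np.float64(0.5224481766363468))
[[282.72486396 128.16423119]]
```

Emit:
{"op": "step_arm", "data": {
  "increments": [
    {"x": 0.04,"y": -3.2,"z": 0,"wx": 0,"wy": 0,"wz": 0,"gripper": 5},
    {"x": 0.04,"y": -3.2,"z": 0,"wx": 0,"wy": 0,"wz": 0,"gripper": 5},
    {"x": 0,"y": 0,"z": 1,"wx": 0,"wy": 0,"wz": 0.1306,"gripper": 5},
    {"x": 0,"y": 0,"z": 1,"wx": 0,"wy": 0,"wz": 0.1306,"gripper": 5},
    {"x": 0,"y": 0,"z": 1,"wx": 0,"wy": 0,"wz": 0.1306,"gripper": 5},
    {"x": 0,"y": 0,"z": 1,"wx": 0,"wy": 0,"wz": 0.1306,"gripper": 5},
    {"x": 0,"y": 0,"z": 0,"wx": 0,"wy": 0,"wz": 0,"gripper": 5}
  ]
}}

```text
time_s: 2.25
position: [0.482, -0.1856, 0.2918]
tool_rot: [[-0.271, -0.963, -0.002], [-0.963, 0.271, 0.001], [-0.001, 0.002, -1.0]]
ft_force: [-0.8, 0.0, 0.3]
grip_width: 0.0496
```

```bash
python3 - <<'E'
from h import *
print(togo([.48315,-.18315,.214],14.63), env.observe()['tool_rot'].round(4))
E
```

```text
(array([-0.27, -0.06,  7.78]), np.float64(0.325301067719721), np.float64(-0.005677574691962174)) [[-2.705e-01 -9.627e-01 -2.000e-03]
 [-9.627e-01  2.705e-01  1.100e-03]
 [-5.000e-04  2.200e-03 -1.000e+00]]
```

Emit:
{"op": "step_arm", "data": {
  "increments": [
    {"x": -0.13,"y": -0.03,"z": 2,"wx": 0,"wy": 0,"wz": -0.006,"gripper": 5},
    {"x": -0.14,"y": -0.03,"z": 2,"wx": 0,"wy": 0,"wz": 0,"gripper": 5},
    {"x": 0,"y": 0,"z": 2,"wx": 0,"wy": 0,"wz": 0,"gripper": 5},
    {"x": 0,"y": 0,"z": 1.2,"wx": 0,"wy": 0,"wz": 0,"gripper": 5},
    {"x": 0,"y": 0,"z": 0.58,"wx": 0,"wy": 0,"wz": 0,"gripper": 5},
    {"x": 0,"y": 0,"z": 0,"wx": 0,"wy": 0,"wz": 0,"gripper": 5}
  ],
  "newtons": 60
}}

```text
time_s: 2.85
position: [0.4838, -0.1828, 0.2149]
tool_rot: [[-0.261, -0.965, -0.0], [-0.965, 0.261, 0.0], [-0.0, 0.0, -1.0]]
ft_force: [-0.4, 0.2, 0.5]
grip_width: 0.05
```

Emit:
{"op": "step_arm", "data": {
  "increments": [
    {"x": 0,"y": 0,"z": 0,"wx": 0,"wy": 0,"wz": 0,"gripper": 1.5},
    {"x": 0,"y": 0,"z": 0,"wx": 0,"wy": 0,"wz": 0,"gripper": 1.5},
    {"x": 0,"y": 0,"z": 0,"wx": 0,"wy": 0,"wz": 0,"gripper": 1.5},
    {"x": 0,"y": 0,"z": 0,"wx": 0,"wy": 0,"wz": 0,"gripper": 1.5},
    {"x": 0,"y": 0,"z": 0,"wx": 0,"wy": 0,"wz": 0,"gripper": 1.5},
    {"x": 0,"y": 0,"z": 0,"wx": 0,"wy": 0,"wz": 0,"gripper": 1.5},
    {"x": 0,"y": 0,"z": 0,"wx": 0,"wy": 0,"wz": 0,"gripper": 1.5}
  ]
}}

```text
time_s: 3.55
position: [0.484, -0.1825, 0.2157]
tool_rot: [[-0.262, -0.965, 0.001], [-0.965, 0.262, -0.001], [0.001, -0.002, -1.0]]
ft_force: [-0.1, -0.5, 6.1]
grip_width: 0.021
```

Emit:
{"op": "step_arm", "data": {
  "increments": [
    {"x": 0,"y": 0,"z": -2,"wx": 0,"wy": 0,"wz": 0,"gripper": 1.5},
    {"x": 0,"y": 0,"z": -4,"wx": 0,"wy": 0,"wz": 0,"gripper": 1.5},
    {"x": 0,"y": 0,"z": -4,"wx": 0,"wy": 0,"wz": 0,"gripper": 1.5},
    {"x": -1.6,"y": 0.55,"z": -2,"wx": 0,"wy": 0,"wz": 0,"gripper": 1.5},
    {"x": -3.15,"y": 1.11,"z": 0,"wx": 0,"wy": 0,"wz": 0,"gripper": 1.5},
    {"x": -3.15,"y": 1.11,"z": 0,"wx": 0,"wy": 0,"wz": 0,"gripper": 1.5},
    {"x": -3.15,"y": 1.11,"z": 0,"wx": 0,"wy": 0,"wz": 0,"gripper": 1.5},
    {"x": -3.15,"y": 1.11,"z": 0,"wx": 0,"wy": 0,"wz": 0,"gripper": 1.5},
    {"x": -3.15,"y": 1.11,"z": 0,"wx": 0,"wy": 0,"wz": 0,"gripper": 1.5},
    {"x": -3.15,"y": 1.11,"z": 0,"wx": 0,"wy": 0,"wz": 0,"gripper": 1.5},
    {"x": -3.15,"y": 1.11,"z": 0,"wx": 0,"wy": 0,"wz": 0,"gripper": 1.5},
    {"x": -3.15,"y": 1.11,"z": 0,"wx": 0,"wy": 0,"wz": 0,"gripper": 1.5},
    {"x": -3.15,"y": 1.11,"z": 0,"wx": 0,"wy": 0,"wz": 0,"gripper": 1.5},
    {"x": -3.15,"y": 1.11,"z": 0,"wx": 0,"wy": 0,"wz": 0,"gripper": 1.5},
    {"x": -3.15,"y": 1.11,"z": 0,"wx": 0,"wy": 0,"wz": 0,"gripper": 1.5},
    {"x": -1.6,"y": 0.55,"z": 0,"wx": 0,"wy": 0,"wz": 0,"gripper": 1.5},
    {"x": 0,"y": 0,"z": 0,"wx": 0,"wy": 0,"wz": 0,"gripper": 1.5}
  ]
}}

```text
time_s: 5.25
position: [0.4542, 0.2195, 0.3346]
tool_rot: [[-0.259, -0.966, -0.001], [-0.966, 0.259, 0.0], [0.0, 0.001, -1.0]]
ft_force: [0.0, -0.3, -1.7]
grip_width: 0.0212
```

```bash
python3 - <<'E'
from h import *
w=snap('wrist','w2'); print(env.observe()['position'])
c=proj(w,[.5272,.2084,.035])[0];print(c)
x,y=np.clip((c-[50,50]).astype(int),0,(460,320));print(x,y)
a=cv2.resize(w['color'][y:y+100,x:x+100],None,fx=5.6,fy=5.6,interpolation=cv2.INTER_CUBIC)
cv2.imwrite('pics/w2c.png',cv2.resize(w['color'][y:y+100,x:x+100],None,fx=6,fy=6,interpolation=cv2.INTER_CUBIC))
E
```

```text
[0.4544391  0.21838245 0.33463902]
[268.80949205 112.90936866]
218 62
```

View pics/w2c.png

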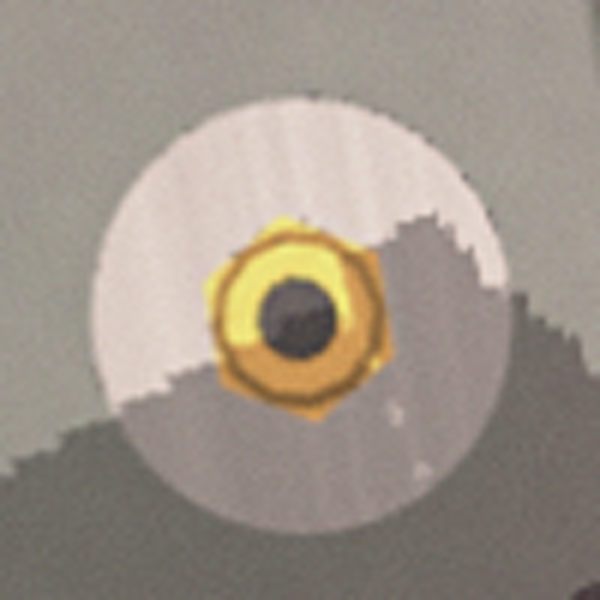

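Picture 6 shows the press nut: the stud centre is at crop (297,318), with six corners at about 100 px radius and the washer circle centred at (300,316). The jagged shadow edge is no problem. Computing its pose.

```bash
python3 - <<'E'
from h import *
w=load('w2');f=lambda a:(np.array(a,float)+.5)/6-.5+[218,62]
V=[(287,218),(378,252),(393,355),(313,420),(222,378),(206,287)]
c,yaw,af=hexpose(w,f(V),.0345);print('nut',c,yaw,af)
print('stud',atz(w,f((297,318)),.041),'washer',atz(w,f((300.5,316)),.022))
print('tri top',tri(w,f((297,318)),load('top0'),(189.,217.4)),'side',tri(w,f((297,318)),load('side0'),(265.4,176.7)))
print(togo([.527,.208,.30],yaw))
print([ (proj(w,[0.527+.0285*0,0.208,z])).round(1) for z in(.022,.041)])
E
```

```text
nut [0.52610503 0.20978046] 23.473463003612007 0.023265199657920555
stud [0.52614458 0.20994261 0.041     ] washer [0.52675987 0.20990091 0.022     ]
tri top (array([0.52601406, 0.2109791 , 0.02291088]), np.float64(0.001608556262828664)) side (array([0.52727853, 0.21004783, 0.03752768]), np.float64(0.002092041250495418))
(array([-0.89, -7.28,  3.46]), np.float64(8.574722824924095), np.float64(-0.14965714574083475))
[array([[269.7, 113.4]]), array([[269.2, 112.9]])]
```

Emit:
{"op": "step_arm", "data": {
  "increments": [
    {"x": -0.3,"y": -2.4,"z": 0,"wx": 0,"wy": 0,"wz": 0,"gripper": 1.5},
    {"x": -0.3,"y": -2.4,"z": 0,"wx": 0,"wy": 0,"wz": 0,"gripper": 1.5},
    {"x": -0.29,"y": -2.4,"z": 0,"wx": 0,"wy": 0,"wz": 0,"gripper": 1.5},
    {"x": 0,"y": 0,"z": 2.5,"wx": 0,"wy": 0,"wz": -0.075,"gripper": 1.5},
    {"x": 0,"y": 0,"z": 2.5,"wx": 0,"wy": 0,"wz": -0.075,"gripper": 1.5},
    {"x": 0,"y": 0,"z": 0,"wx": 0,"wy": 0,"wz": 0,"gripper": 1.5},
    {"x": 0,"y": 0,"z": 0,"wx": 0,"wy": 0,"wz": 0,"gripper": 1.5}
  ]
}}

```text
time_s: 6.0
position: [0.5269, 0.2068, 0.2854]
tool_rot: [[-0.118, -0.993, -0.0], [-0.993, 0.118, -0.0], [0.0, 0.0, -1.0]]
ft_force: [0.8, -0.5, -1.5]
grip_width: 0.0209
```

```bash
python3 - <<'E'
from h import *
o=env.observe();print(o['position'],o['tool_rot'].round(4),o['q'].round(1))
print(togo([.5269,.2098,.262],23.47))
E
```

```text
[0.52686605 0.20675871 0.28539048] [[-1.181e-01 -9.930e-01 -3.000e-04]
 [-9.930e-01  1.181e-01 -2.000e-04]
 [ 2.000e-04  3.000e-04 -1.000e+00]] [  9.4  29.8  82.2  -0.   68.1 106.2]
(array([-0.3 ,  0.03,  2.34]), np.float64(0.253558546523891), np.float64(-0.004425431483413121))
```

Emit:
{"op": "step_arm", "data": {
  "increments": [
    {"x": -0.3,"y": 0.03,"z": 1.3,"wx": 0,"wy": 0,"wz": -0.004,"gripper": 1.5},
    {"x": 0,"y": 0,"z": 1.0,"wx": 0,"wy": 0,"wz": 0,"gripper": 1.5},
    {"x": 0,"y": 0,"z": 0.4,"wx": 0,"wy": 0,"wz": 0,"gripper": 1.5},
    {"x": 0,"y": 0,"z": 0.3,"wx": 0,"wy": 0,"wz": 0,"gripper": 1.5},
    {"x": 0,"y": 0,"z": 0.2,"wx": 0,"wy": 0,"wz": 0,"gripper": 1.5},
    {"x": 0,"y": 0,"z": 0.2,"wx": 0,"wy": 0,"wz": 0,"gripper": 1.5},
    {"x": 0,"y": 0,"z": 0.2,"wx": 0,"wy": 0,"wz": 0,"gripper": 1.5}
  ]
}}

```text
time_s: 6.7
position: [0.5267, 0.2105, 0.249]
tool_rot: [[-0.111, -0.994, 0.0], [-0.994, 0.111, 0.0], [-0.0, -0.0, -1.0]]
ft_force: [-0.0, -0.6, -1.7]
grip_width: 0.021
```

Emit:
{"op": "step_arm", "data": {
  "increments": [
    {"x": 0,"y": 0,"z": 0.2,"wx": 0,"wy": 0,"wz": 0,"gripper": 1.5},
    {"x": 0,"y": 0,"z": 0.2,"wx": 0,"wy": 0,"wz": 0,"gripper": 1.5},
    {"x": 0,"y": 0,"z": 0.2,"wx": 0,"wy": 0,"wz": 0,"gripper": 1.5}
  ]
}}

```text
time_s: 7.0
position: [0.5266, 0.2103, 0.2428]
tool_rot: [[-0.111, -0.994, -0.0], [-0.994, 0.111, -0.001], [0.001, -0.0, -1.0]]
ft_force: [-0.3, -3.9, 1.2]
grip_width: 0.021
```

Emit:
{"op": "step_arm", "data": {
  "increments": [
    {"x": 0,"y": 0,"z": 0.2,"wx": 0,"wy": 0,"wz": 0,"gripper": 1.5},
    {"x": 0,"y": 0,"z": 0.2,"wx": 0,"wy": 0,"wz": 0,"gripper": 1.5},
    {"x": 0,"y": 0,"z": 0.1,"wx": 0,"wy": 0,"wz": 0,"gripper": 1.5}
  ]
}}

```text
time_s: 7.3
position: [0.5267, 0.2103, 0.2378]
tool_rot: [[-0.111, -0.994, -0.0], [-0.994, 0.111, -0.001], [0.001, 0.0, -1.0]]
ft_force: [-0.5, -4.8, 1.2]
grip_width: 0.0212
```

Emit:
{"op": "step_arm", "data": {
  "increments": [
    {"x": 0,"y": 0,"z": 0.1,"wx": 0,"wy": 0,"wz": 0,"gripper": 1.5},
    {"x": 0,"y": 0,"z": 0.1,"wx": 0,"wy": 0,"wz": 0,"gripper": 1.5},
    {"x": 0,"y": 0,"z": 0.1,"wx": 0,"wy": 0,"wz": 0,"gripper": 1.5}
  ]
}}

```text
time_s: 7.6
position: [0.5267, 0.2103, 0.2357]
tool_rot: [[-0.111, -0.994, 0.001], [-0.994, 0.111, -0.001], [0.001, -0.001, -1.0]]
ft_force: [-4.9, -7.3, 17.4]
grip_width: 0.021
```

Contact came at 17 N, at about the expected depth. I'll check it visually with the side and wrist views in one picture.

```bash
python3 - <<'E'
from h import *
w=snap('wrist','w3');s=snap('side','s3')
c=proj(s,[.5267,.2103,.03])[0];x,y=(c-[40,50]).astype(int)
a=cv2.resize(s['color'][y:y+70,x:x+80],None,fx=5,fy=5*6/7,interpolation=cv2.INTER_CUBIC)
b=cv2.resize(w['color'],(400,300))
print(x,y,a.shape)
# predicted socket base z=.022 and top of body .056 in side view
for z in(.022,.024,.056,.094): print(z,((proj(s,[.5263,.21,z])[0]-[x,y])*[5,5*6/7]).round(1))
cv2.imwrite('pics/m3.png',np.hstack([a,b]))
E
```

```text
224 129 (300, 400, 3)
0.022 [202.9 226.3]
0.024 [202.9 223.5]
0.056 [203.5 178.1]
0.094 [204.3 122.6]
```

View pics/m3.png

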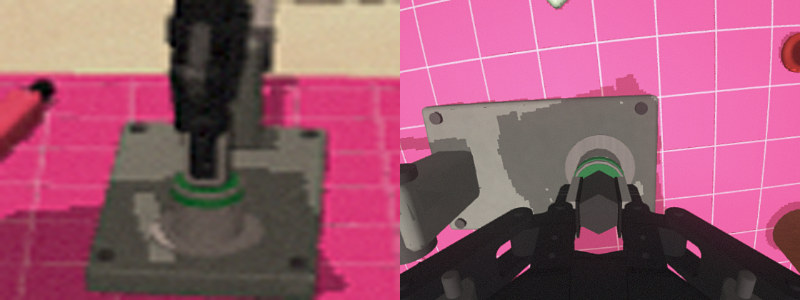

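Picture 7: the green socket stands upright on the washer over the nut, with the rim at crop (205,245) and its band visible, and the hand is clear of the column. Now a gentle sideways play test for snugness.

Emit:
{"op": "step_arm", "data": {
  "increments": [
    {"x": 0,"y": 0.15,"z": 0,"wx": 0,"wy": 0,"wz": 0,"gripper": 1.5},
    {"x": 0,"y": 0.1,"z": 0,"wx": 0,"wy": 0,"wz": 0,"gripper": 1.5},
    {"x": 0,"y": 0,"z": 0,"wx": 0,"wy": 0,"wz": 0,"gripper": 1.5}
  ]
}}

```text
time_s: 8.0
position: [0.5253, 0.2103, 0.2358]
tool_rot: [[-0.111, -0.994, 0.005], [-0.994, 0.111, -0.001], [0.0, -0.005, -1.0]]
ft_force: [4.6, -7.7, 2.8]
grip_width: 0.0212
```

Emit:
{"op": "step_arm", "data": {
  "increments": [
    {"x": 0,"y": -0.25,"z": 0,"wx": 0,"wy": 0,"wz": 0,"gripper": 1.5},
    {"x": 0,"y": -0.25,"z": 0,"wx": 0,"wy": 0,"wz": 0,"gripper": 1.5},
    {"x": 0,"y": 0,"z": 0,"wx": 0,"wy": 0,"wz": 0,"gripper": 1.5}
  ]
}}

```text
time_s: 8.3
position: [0.5281, 0.2102, 0.2358]
tool_rot: [[-0.111, -0.994, -0.004], [-0.994, 0.111, -0.001], [0.001, 0.004, -1.0]]
ft_force: [-10.8, -4.8, 15.2]
grip_width: 0.0213
```

Emit:
{"op": "step_arm", "data": {
  "increments": [
    {"x": 0,"y": 0.25,"z": 0.02,"wx": 0,"wy": 0,"wz": 0,"gripper": 1.5},
    {"x": 0,"y": 0,"z": 0,"wx": 0,"wy": 0,"wz": 0,"gripper": 1.5},
    {"x": 0,"y": 0,"z": 0,"wx": 0,"wy": 0,"wz": 0,"gripper": 1.5},
    {"x": 0,"y": 0,"z": 0,"wx": 0,"wy": 0,"wz": 0,"gripper": 1.5}
  ]
}}

```text
time_s: 8.7
position: [0.5267, 0.2102, 0.2357]
tool_rot: [[-0.111, -0.994, 0.001], [-0.994, 0.111, -0.001], [0.001, -0.001, -1.0]]
ft_force: [-2.9, -7.3, 10.7]
grip_width: 0.0206
```

The play is only about ±1 mm including hand tilt, with the walls pushing back, so the fit is snug. I'll finish with a slight extra push and a check of the whole table.

Emit:
{"op": "step_arm", "data": {
  "increments": [
    {"x": 0,"y": 0,"z": 0.08,"wx": 0,"wy": 0,"wz": 0,"gripper": 1.5},
    {"x": 0,"y": 0,"z": 0,"wx": 0,"wy": 0,"wz": 0,"gripper": 1.5},
    {"x": 0,"y": 0,"z": 0,"wx": 0,"wy": 0,"wz": 0,"gripper": 1.5}
  ]
}}

```text
time_s: 9.0
position: [0.5266, 0.2102, 0.2357]
tool_rot: [[-0.111, -0.994, 0.002], [-0.994, 0.111, -0.001], [0.001, -0.002, -1.0]]
ft_force: [-4.7, -7.3, 16.8]
grip_width: 0.0209
```

```bash
python3 - <<'E'
from h import *
s=snap('side','s4'); cv2.imwrite('pics/s4b.png',cv2.resize(s['color'],(800,600)))
E
```

```text
(no output)
```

View pics/s4b.png

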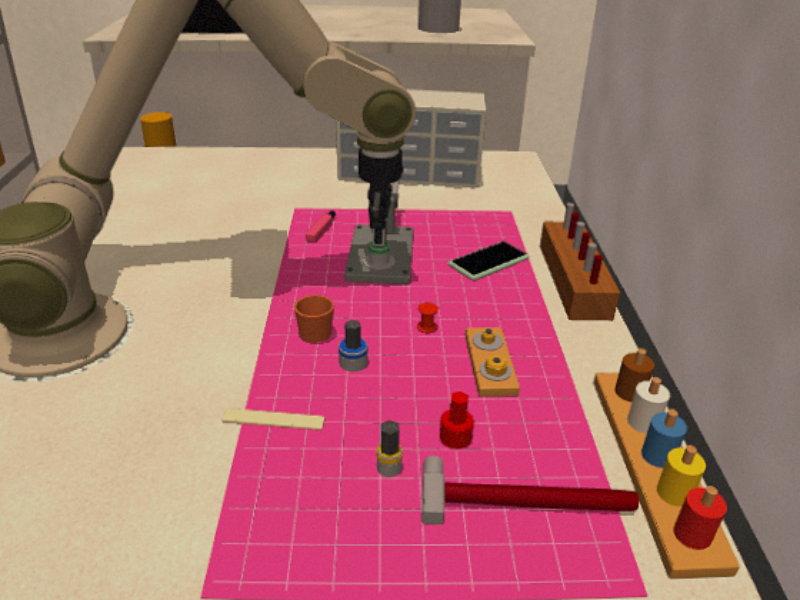

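Picture 8: green is on the press nut at (380,255) and still held. Blue (353,345) and yellow (390,450) stand where they were, and nothing else has moved.

```bash
python3 -c "
from rig import env
print(env.close_job())"
```

```text
the job is handed in; nothing more can be done
None
```

The green socket is on the press nut, pushed down onto the washer and still held. I handed the job in at about 9 s on the robot's clock.

- **Choice of socket:** the press nut looked like the middle of the three sizes, and I measured it at 23.3 mm across flats (nominal 24 mm). That pointed to green, so it was the only socket I tried on the nut. Yellow and blue were never touched.
- **Seating:** green slid over the nut with only a few newtons of side force. It stopped firmly at a tool height of 0.2357 m and held about 17 N of downward push without sinking further. A sideways wiggle gave only about ±1.4 mm at the tool, part of it hand tilt, so the fit is snug.
- **Last picture:** green is upright on the washer, and yellow and blue stand upright on the mat. Everything else is where it was.

**Checks that disagreed:**
- The stop came about 2 mm lower than I expected from the pick-up height. This may be the mat's thickness or a small slip in the grip.
- One triangulation of the stud top gave a height of 23 mm instead of about 41 mm. I put that down to the shallow angle between those two views. The side view gave 37.5 mm, and positions across the table agreed to 1–2 mm.

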